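Nest the clean kidney dishes

TASK

Two clean kidney dishes have been left on the bench, one lying crosswise on the other. Nest both into the stack of kidney dishes that stands in the steel tray, each turned until its outline matches the dish below and it sits fully home, level, with its lip resting on the lip beneath; lower them gently, without forcing, dropping or tipping them, and leave the other things on the bench alone.

Things in the scene. Friction and masses are not known exactly. Their poses are not given: they have to be found in the camera images.
- dish_a: Loose blue kidney dish, mouth up, on the bench under dish_b. 162 x 81 x 38 mm, 60 to 115 g. Origin: underside, middle of the waist; x along its length, y to the bulging back, -y to the hollow side. Lip all round 8 mm wide, 14 mm deep (24 to 38 mm up). Across the waist the lip spans y -32 to +32 mm: a grip from above. Walls and floor 2.5 mm; below the lip the wall tapers in 1 mm per 4 mm
- dish_b: Second dish, as dish_a in all; at the start level and crosswise on the lip of dish_a, underside 38 mm up. Lip outline: arcs of radius 112 mm (back) and 48 mm (hollow side) about y = -80 mm, 38 degrees either way, ends rounded at 32 mm. Nested, a dish sits 14 mm above the one below with 1 mm of play. Over 0.1 rad out it stays on the lip, 24 mm above home; less, it sinks part way
- tray: Steel tray 250 (x) x 170 (y) x 20 mm with green non-slip mat, fixed; origin under its centre, on the bench. In it stand two more such dishes, stacked; they do not shift; their waist is over the tray's origin but they stand crooked: the axes are turned from the tray's by up to 0.65 rad either way, how much is not given. Rim 58 mm up: home, the two loose dishes' undersides are 34 and 48 mm up
- gallipot: Round steel cup, 76 mm across, 42 mm high, loose bystander, origin under its centre
- tube_rack: White rack of sample tubes, 70 x 210 mm, 96 mm high, long side along its y, loose bystander, origin under its centre
- alcohol: White plastic bottle, 64 mm across, 170 mm high, loose bystander, origin under its centre
- jar: Small clear specimen jar with a yellow lid, 52 mm across, 70 mm high, loose bystander, origin under its centre
There are look-alikes about, which are no part of the job. What is shaped like the dish_b but green is not meant.

How it is judged:
By the outcome, as a careful person would: the job done as asked, in the order asked, and still so for the second after the job is handed in, with the robot touching nothing.
It also fails if it takes over 72 s, if anything falls off the work surface, if the arm or the gripper's body presses on something with over 40 N, if the wrist force passes 120 N, or if a joint passes its speed limit or range.

ROBOT

A 6-joint arm with a two-finger parallel gripper is mounted at the origin on the work surface. World frame = base frame: x ahead of the robot, y to its left, z up, the work surface at z = 0. Lengths are in m, angles in rad, forces in N, time in s.
With the tool pointing down it reaches from about 0.35 to 1 m from the base axis. Payload 7.1 kg.
Tool frame: the origin (TCP) lies between the finger pads; the fingertips stand 22 mm ahead of it and the grasp point (between the pads) lies 3 mm ahead of it; z points along the fingers, y is the line along which they close (so a half turn about z gives the same grasp; the last joint's range is limited). The gripper opens to 85 mm and grips with 20 to 120 N. Pads are 22 mm wide; open, the fingers measure 114 mm over their backs; the gripper's body (76 mm by 85 mm) begins 54 mm behind the grasp point. The pads swing forward as they close: fully open they stand 13 mm farther back than shut.
Start: joints at [1.304, 0.423, 1.63, -0, 1.089, -0.019], TCP at [0.153, 0.606, 0.253] pointing down, gripper open.
Joint ranges: [-3, 3], [-0.9, 2.11], [0.09, 2.58], [-1.31, 4.45], [0.11, 2.69], [-2.54, 2.54]. Speed limits (rad/s): [2.39, 2.39, 3.01, 3.14, 3.14, 3.14].

INTERFACE

Orientations are given as a rotation vector (axis times angle).
In Python, from rig import manip gives the robot as it stands. The module is installed in compiled form; this text tells all that it offers. Calls block until the motion is done:
- manip.move_to(position, orientation): joint-space move of the TCP to a pose.
- manip.servo_line(position, orientation=None, rate=0.15): straight line of the TCP; orientation=None keeps the orientation; rate is the mean speed in m/s.
- manip.set_joints(angles): joint-space move.
- manip.command_gripper(opening, f_grip=None): finger opening in m; f_grip is the grip in N (None keeps the last); returns when the fingers have stopped.
- manip.hold(seconds).
- manip.solve_ik(position, orientation): joint angles nearest the present ones, or None.
- manip.camera(name): name is "side" or "top"; returns a dict with "image" (400x640x3 uint8, red, green, blue), "fx", "fy", "cx", "cy" (pixels), "k1" (the pictures are not rectified: a ray, as slopes to the right and down, at radius r is drawn at 1 + k1 r^2 times it, then the intrinsics apply), "cam_to_world" (4x4, takes a point from camera to world coordinates). Camera axes: x right, y down, z forward; pixel columns grow to the right and rows downward; lengths in m; the calibration is good to about 2 mm. A picture is of the moment at which its call begins. There is no depth.
A pose or a line that the arm cannot do raises manip.IKError and nothing moves.
- manip.sign_off(): hands the job in; it is judged then, once.
Readings, each from a call of its own:
- manip.get_time(): time.
- manip.get_joint_positions(): joint angles.
- manip.get_joint_vel(): joint speeds.
- manip.get_tau(): joint torques, N m.
- manip.get_position(): TCP position.
- manip.get_ee_rot(): TCP orientation.
- manip.get_contact_force(): force on the tool from outside, world axes, zero at the start.
- manip.get_torque(): the same for the moment, N m.
- manip.get_width(): finger opening in m.
- manip.get_grip_force(): force on a finger pad.
Only numpy, scipy, OpenCV 4.12 (cv2) and the standard library are available. Lean on these libraries where they do the work, as an engineer would, in place of code of your own. Each camera call takes 0.05 s, during which the arm holds its last target. There are 200 camera calls.

## Working session

There is one attempt and no reset: what is moved stays moved. The work goes in short steps, each a Python script; the robot and the scene stay as the last script left them, time stands still between calls to the robot, and variables do not carry over. Pictures are saved under pics/ and viewed, at most 10 in all, crops included, and the job is handed in when it is done.

```bash
mkdir -p pics
python3 - <<'E'
from rig import manip
import cv2,pickle
for n in("top","side"):
    c=manip.camera(n);cv2.imwrite(f"pics/{n}0.png",c["image"][...,::-1]);pickle.dump(c,open(n+"0.pkl","wb"))
    print(n,c["fx"],c["cx"],c["cy"],c["k1"]);print(c["cam_to_world"].round(3))
print(manip.get_time(),manip.get_ee_rot())
E
```

```text
top 405.98764822148337 312.23340444182037 200.5092152900631 -0.041400965468960264
[[ 0.022 -0.997  0.078  0.465]
 [-1.    -0.022 -0.002 -0.071]
 [ 0.003 -0.078 -0.997  1.597]
 [ 0.     0.     0.     1.   ]]
side 496.87091656665933 321.39037190518474 191.6856972844095 0.022513969387659292
[[ 0.859 -0.381  0.342  0.07 ]
 [-0.512 -0.632  0.582 -0.98 ]
 [-0.006 -0.675 -0.738  1.243]
 [ 0.     0.     0.     1.   ]]
0.1 [-3.88197146e-01 -3.11732496e+00  2.23493181e-03]
```

View pics/top0.png

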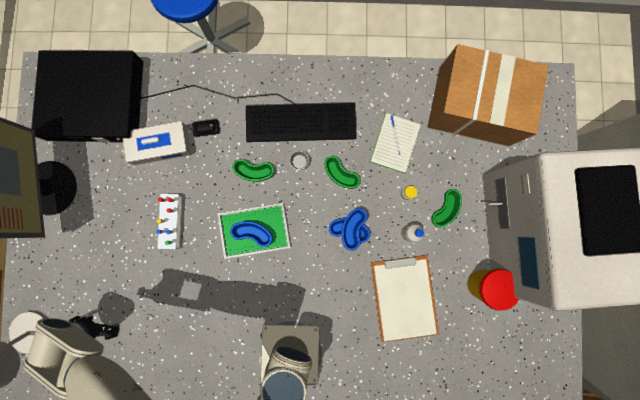

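View pics/side0.png

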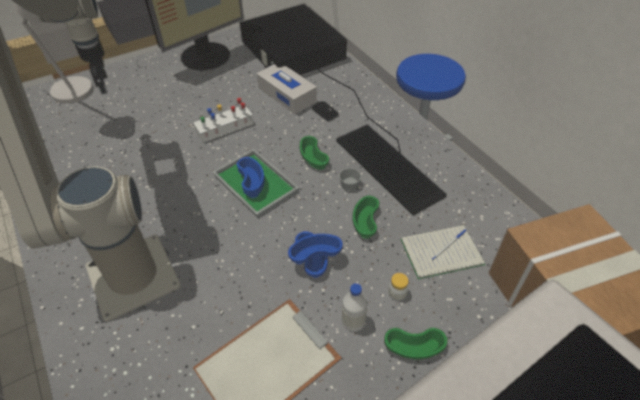

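The top view shows dish_a and dish_b crossed at (350,229), and the tray stack at (252,233). Candidates for the wanted dish are the blue pair (350,229), the blue stack (252,233), and green look-alikes at (254,170), (342,172) and (447,208). I choose the blue pair by colour, with the upper dish as dish_b. The side view shows the pair at (315,250) and the stack at (252,177).

Run:
```python
import cv2,numpy as np
t=cv2.imread("pics/top0.png");s=cv2.imread("pics/side0.png")
f=lambda im,x,y,w,h:cv2.resize(im[y:y+h,x:x+w],(400,300),interpolation=cv2.INTER_CUBIC)
cv2.imwrite("pics/crop0.png",np.vstack([np.hstack([f(t,318,199,64,48),f(t,220,207,64,48)]),np.hstack([f(s,275,222,80,60),f(s,212,147,80,60)])]))
```

```text
(no output)
```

View pics/crop0.png

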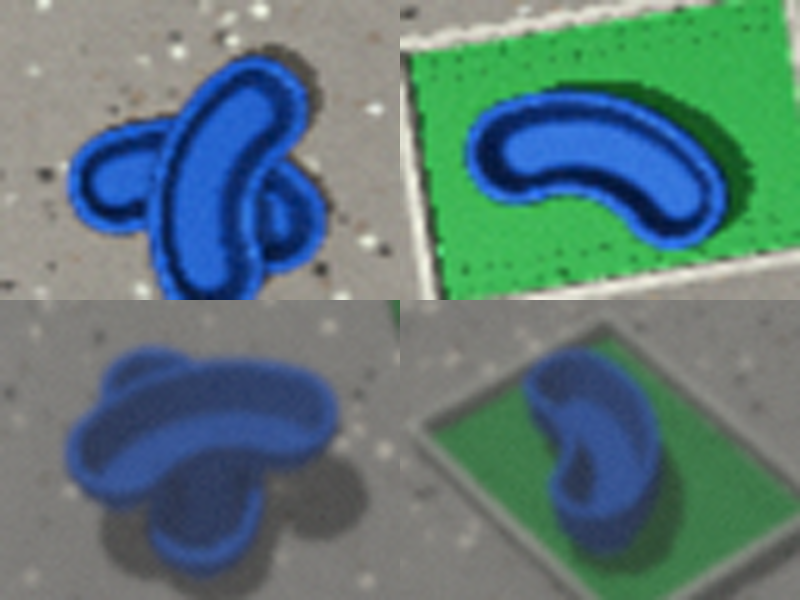

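The crop shows both blue pieces clearly. dish_b (top) has end caps near pixels (360,215) and (351,245), with its back to the left. The stack caps are near (238,230) and (266,240), with its back up. The end caps are circles of R=32 mm, so I'll fit them for the pose.

```bash
cat > h.py <<'E'
import numpy as np,cv2
from scipy.optimize import least_squares
U=8
def rays(c,px,z):
    px=np.asarray(px,float).reshape(-1,2)
    d=(px-[c["cx"],c["cy"]])/[c["fx"],c["fy"]]
    u=d.copy()
    for _ in range(8): u=d/(1+c["k1"]*(u**2).sum(1,keepdims=True))
    M=c["cam_to_world"];v=np.c_[u,np.ones(len(u))]@M[:3,:3].T
    z=np.broadcast_to(z,len(v))
    return (M[:3,3]+v*((z-M[2,3])/v[:,2])[:,None])[:,:2]
def contour(c,guess,thr=35):
    im=c["image"].astype(np.float32);b=im[...,2]-im[...,1]
    b=cv2.resize(b,None,fx=U,fy=U,interpolation=cv2.INTER_CUBIC)
    cs,_=cv2.findContours((b>thr).astype(np.uint8),cv2.RETR_EXTERNAL,cv2.CHAIN_APPROX_NONE)
    g=np.mean(guess,0)
    k=[q for q in cs if len(q)>300 and cv2.pointPolygonTest(q,tuple((g*U).tolist()),False)>=0]
    return (k[0][:,0,:]+.5)/U-.5
def caps(c,guess,zt,zb,half=80,thr=35,R=.032):
    """fit known-radius circles to the two end caps; contour points facing the camera's nadir are cast on zb"""
    q=contour(c,guess,thr);nad=c["cam_to_world"][:2,3]
    C=rays(c,guess,zt);pt=rays(c,q,zt);pb=rays(c,q,zb);out=[];res=[]
    for it in range(6):
        new=[]
        for i in (0,1):
            o=C[i]-C[1-i];o/=np.linalg.norm(o)
            n=pt-C[i];r=np.linalg.norm(n,axis=1);n=n/r[:,None]
            p=np.where(((n*(nad-C[i])).sum(1)>0)[:,None],pb,pt)
            r=np.linalg.norm(p-C[i],axis=1)
            s=((n@o)>np.cos(np.radians(half)))&(abs(r-R)<(.012 if it<2 else .006))
            f=least_squares(lambda x:np.linalg.norm(p[s]-x,axis=1)-R,C[i],loss="soft_l1",f_scale=.002)
            new.append(f.x);res=res[-1:]+[(s.sum(),np.sqrt(np.mean(f.fun**2))*1e3,np.mean(np.linalg.norm(p[s]-f.x,axis=1))*1e3)]
        C=np.array(new)
    return C,res
def pose(C,back):
    """back: rough world point on the back side -> origin xy, yaw"""
    m=C.mean(0);x=C[1]-C[0];L=np.linalg.norm(x);x/=L;y=np.array([-x[1],x[0]])
    if y@(back-m)<0:x,y=-x,-y
    return m+y*.01696,np.arctan2(x[1],x[0]),L
E
python3 - <<'E'
import pickle,numpy as np
from h import *
c=pickle.load(open("top0.pkl","rb"))
for n,g,bk,zt,zb in [("stack",[(237.6,230.2),(265.6,239.8)],(254,228),.058,.030),("b",[(359.6,215),(350.8,244.6)],(346,228),.076,.062),("a",[(336.4,228.6),(364.4,235)],(352,225),.038,.024)]:
  for thr in (20,35,60):
    C,r=caps(c,g,zt,zb,thr=thr,half=80 if n!="a" else 70);o,w,L=pose(C,rays(c,[bk],zt)[0]);print(n,thr,o.round(4),round(w,4),"L",round(L*1e3,1),np.round(r,2).tolist())
for n,p,z in(("bottle",(415,232),.17),("jar",(411,192),.07),("gallipot",(300,160),.042)):print(n,rays(c,[p],z))
E
```

```text
stack 20 [0.4691 0.1522] -1.831 L 96.2 [[173.0, 0.62, 32.09], [177.0, 0.68, 32.14]]
stack 35 [0.4691 0.1523] -1.8314 L 95.1 [[172.0, 0.6, 32.05], [178.0, 0.67, 32.11]]
stack 60 [0.4692 0.1523] -1.8326 L 93.1 [[174.0, 0.63, 32.0], [180.0, 0.73, 32.06]]
b 20 [ 0.487  -0.2188] -0.2622 L 100.6 [[172.0, 0.63, 32.15], [176.0, 0.76, 32.21]]
b 35 [ 0.487  -0.2187] -0.26 L 98.9 [[171.0, 0.55, 32.08], [174.0, 0.64, 32.12]]
b 60 [ 0.487  -0.2186] -0.2573 L 96.3 [[169.0, 0.58, 31.97], [174.0, 0.61, 31.98]]
a 20 [ 0.4911 -0.221 ] -1.7851 L 100.3 [[148.0, 0.52, 32.12], [148.0, 0.6, 32.12]]
a 35 [ 0.4912 -0.221 ] -1.7858 L 98.5 [[147.0, 0.45, 32.08], [147.0, 0.51, 32.08]]
a 60 [ 0.4912 -0.221 ] -1.7869 L 95.8 [[147.0, 0.34, 32.03], [147.0, 0.42, 32.03]]
bottle [[ 0.47421466 -0.43734252]]
jar [[ 0.62583493 -0.44737784]]
gallipot [[ 0.74384619 -0.02284328]]
```

```bash
cat >> h.py <<'E'
from scipy.spatial.transform import Rotation as Ro
def down(psi): return (Ro.from_euler("z",psi)*Ro.from_euler("x",np.pi)).as_rotvec()
E
python3 - <<'E'
from rig import manip as m
from h import *
print("psi now",Ro.from_rotvec(m.get_ee_rot()).as_matrix().round(2).tolist())
for d in(0,np.pi):
  for p in((.487,-.2187,.2,-.26+d),(.469,.152,.2,-1.831+d),(.491,-.221,.15,-1.786+d)):
    q=m.solve_ik(p[:3],down(p[3]));print(d,None if q is None else np.round(q,2))
E
```

```text
psi now [[-0.97, 0.25, -0.0], [0.25, 0.97, -0.0], [0.0, -0.0, -1.0]]
0 [-0.44  0.36  1.87 -0.    0.91  1.39]
0 None
0 None
3.141592653589793 [-0.44  0.36  1.87  0.    0.91 -1.76]
3.141592653589793 [ 0.29  0.31  1.96 -0.    0.88  0.55]
3.141592653589793 [-0.45  0.44  1.89 -0.    0.81 -0.23]
```

Run:
```python
from rig import manip as m
from h import *
r=down(-.26+np.pi);xy=[.487,-.2187]
m.command_gripper(.085)
m.move_to(xy+[.16],r);print(m.get_time())
m.servo_line(xy+[.086],rate=.08);print(m.get_position(),m.get_contact_force().round(2) if hasattr(m.get_contact_force(),'round') else m.get_contact_force())
m.command_gripper(.055,25);print(m.get_width(),m.get_grip_force(),m.get_contact_force(),m.get_torque())
m.servo_line(xy+[.100],rate=.03);m.hold(.2);print(m.get_width(),m.get_contact_force(),m.get_torque(),m.get_time())
c=m.camera("top");s=m.camera("side")
f=lambda im,x,y,w,h:cv2.resize(im[y:y+h,x:x+w,::-1],(400,300),interpolation=cv2.INTER_CUBIC)
cv2.imwrite("pics/g1.png",np.hstack([f(c["image"],302,187,96,72),f(s["image"],255,192,120,90)]))
```

```text
3.45
[ 0.4873169  -0.21885487  0.08638618] [-0.59  0.88  0.3 ]
0.06318609097320448 25.7954358542338 [-1.70349053  2.26413255  5.80348293] [0.35368465 0.0970439  0.01300441]
0.06314722332512165 [ 0.65485982 -0.44423806 -0.99802551] [ 0.01095556  0.01533466 -0.00176778] 5.6917
```

View pics/g1.png

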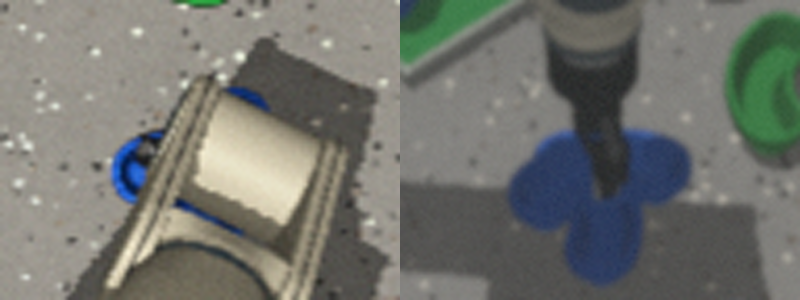

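The top crop shows the gripper across dish_b's waist, and the side crop shows it lifted clear of dish_a. The wrist reading of about -1 N confirms it is held. Next I carry it over the stack and lower it with force checks.

```bash
cat >> h.py <<'E'
def lower(m,xy,psi,z0,z1,step=.002,fmax=5,rate=.03):
    """step down from z0 to z1; stop at fmax N change from the free reading"""
    r=down(psi);m.servo_line([*xy,z0],r,rate=.06);m.hold(.3)
    f0=np.array(m.get_contact_force());t0=np.array(m.get_torque());z=z0
    while z>z1+1e-6:
        z=max(z-step,z1);m.servo_line([*xy,z],r,rate=rate);m.hold(.06)
        f=np.array(m.get_contact_force())-f0;t=np.array(m.get_torque())-t0
        print(f"z {z*1e3:.1f} act {m.get_position()[2]*1e3:.2f}",f.round(1),t.round(3))
        if abs(f).max()>fmax: print("STOP");break
    return z,f0,t0
E
python3 - <<'E'
from rig import manip as m
from h import *
r=down(-.26+np.pi)
m.servo_line([.487,-.2187,.18],rate=.15)
xy=[.4691,.1522];p=-1.831+np.pi
m.move_to(xy+[.16],down(p))
print(lower(m,xy,p,.112,.0825,step=.003)[0],m.get_time(),m.get_width(),m.get_position())
E
```

```text
z 109.0 act 108.90 [-0.3 -0.2 -0.6] [-0.04   0.054 -0.025]
z 106.0 act 105.88 [-0.9  0.1 -0.4] [-0.04  -0.012 -0.031]
z 103.0 act 102.90 [-0.4 -0.8 -0.6] [-0.059  0.007 -0.038]
z 100.0 act 99.89 [ 0.1 -1.4 -0.9] [0.018 0.064 0.012]
z 97.0 act 96.91 [-0.8 -0.2 -1.5] [-0.035 -0.011 -0.026]
z 94.0 act 93.89 [ 0.9 -0.5 -0.7] [ 0.024  0.033 -0.041]
z 91.0 act 90.92 [-1.6  0.2 -0.6] [-0.005 -0.033 -0.039]
z 88.0 act 87.90 [-0.2 -0.6 -0.9] [-0.052  0.021 -0.021]
z 85.0 act 84.90 [ 0.  -0.3 -0.9] [-0.044  0.036 -0.021]
z 82.5 act 82.99 [-2.2 -0.2  7.5] [0.013 0.411 0.067]
STOP
0.0825 12.7917 0.0630804216901696 [0.46931954 0.15232317 0.08298961]
```

Contact came within 1 mm of home height. I'll do a small wiggle test to see whether it settles further.

Run:
```python
from rig import manip as m
from h import *
xy=np.array([.4691,.1522]);p=-1.831+np.pi
e=np.array([np.cos(p),np.sin(p)]);n=np.array([-e[1],e[0]])
for dx,dy,dw in((0,0,0),(.8,0,0),(-.8,0,0),(0,.8,0),(0,-.8,0),(0,0,.015),(0,0,-.015),(0,0,0)):
    m.servo_line([*(xy+(dx*e+dy*n)*1e-3),.0825],down(p+dw),rate=.02);m.hold(.1)
    f=np.array(m.get_contact_force())
    print(dx,dy,dw,"z",round(m.get_position()[2]*1e3,2),"f",round(f[:2]@e,1),round(f[:2]@n,1),round(f[2],1),np.round(m.get_torque(),2))
print(m.get_time())
```

```text
0 0 0 z 82.97 f -1.3 1.0 6.6 [0.02 0.33 0.13]
0.8 0 0 z 82.97 f -4.3 0.4 8.5 [-0.6   0.28  0.1 ]
-0.8 0 0 z 82.99 f 0.3 1.7 6.5 [ 0.28  0.33 -0.01]
0 0.8 0 z 82.97 f -1.2 1.1 6.3 [-0.15  0.16  0.07]
0 -0.8 0 z 82.95 f 0.7 4.2 8.9 [ 0.28  0.68 -0.06]
0 0 0.015 z 82.94 f 1.0 2.5 7.6 [ 0.18  0.43 -0.2 ]
0 0 -0.015 z 82.95 f -0.3 3.6 8.1 [0.16 0.57 0.29]
0 0 0 z 82.93 f -0.6 2.8 7.4 [0.09 0.44 0.01]
15.5917
```

The height doesn't change under the wiggles, so it is seated flat. I'll release, retreat, and measure dish_a and the nested dish.

Run:
```python
from rig import manip as m
from h import *
import pickle
xy=[.4691,.1522]
m.servo_line(xy+[.0829],rate=.02);m.hold(.1)
m.command_gripper(.085);m.hold(.1);print(m.get_contact_force(),m.get_width())
m.servo_line(xy+[.18],rate=.1)
m.move_to([.30,-.35,.25],down(-1.786+np.pi))
c=m.camera("top");s=m.camera("side");pickle.dump((c,s),open("1.pkl","wb"))
f=lambda im,x,y,w,h:cv2.resize(im[y:y+h,x:x+w,::-1],(400,300),interpolation=cv2.INTER_CUBIC)
I,S=c["image"],s["image"]
cv2.imwrite("pics/p1.png",np.vstack([np.hstack([f(I,318,199,64,48),f(I,220,207,64,48)]),np.hstack([f(S,275,222,80,60),f(S,212,147,80,60)])]))
for n,g,bk,zt,zb in [("stack",[(237.6,230.2),(265.6,239.8)],(254,228),.072,.030),("a",[(336.4,228.6),(364.4,235)],(352,225),.038,.024)]:
  for thr in (20,35):
    try:
      C,r=caps(c,g,zt,zb,thr=thr);o,w,L=pose(C,rays(c,[bk],zt)[0]);print(n,thr,o.round(4),round(w,4),"L",round(L*1e3,1),np.round(r,2).tolist())
    except Exception as e:print(n,repr(e))
print(m.get_time())
```

```text
[-0.37668855  0.22705884 -0.0583156 ] 0.08499415722303588
stack 20 [0.4698 0.1522] -1.8422 L 95.9 [[172.0, 0.75, 32.13], [185.0, 0.81, 32.17]]
stack 35 [0.4698 0.1523] -1.8435 L 94.8 [[172.0, 0.71, 32.1], [185.0, 0.85, 32.17]]
a 20 [ 0.4913 -0.221 ] -1.7874 L 100.4 [[169.0, 0.76, 32.25], [170.0, 0.94, 32.29]]
a 35 [ 0.4913 -0.2211] -1.7871 L 98.7 [[170.0, 0.65, 32.18], [169.0, 0.74, 32.21]]
19.5583
```

View pics/p1.png

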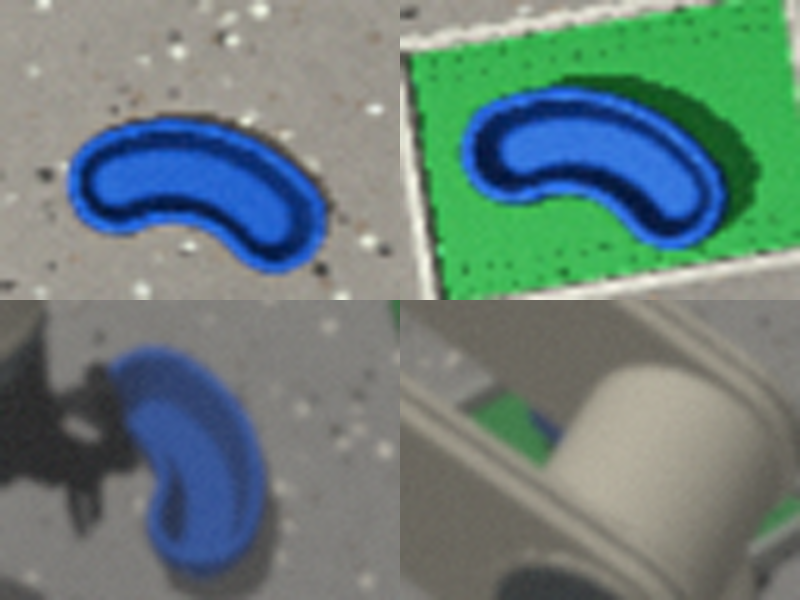

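The top view shows dish_b nested on the stack with its outline matching, near pixel (252,233). dish_a is alone and undisturbed at (350,229). Next I pick up dish_a.

Run:
```python
from rig import manip as m
from h import *
r=down(-1.787+np.pi);xy=[.4913,-.221]
m.move_to(xy+[.13],r)
m.servo_line(xy+[.048],rate=.06);print(m.get_position())
m.command_gripper(.055,25);print(m.get_width(),m.get_grip_force(),m.get_contact_force())
m.servo_line(xy+[.062],rate=.03);m.hold(.2);print(m.get_width(),m.get_contact_force(),m.get_time())
m.servo_line(xy+[.19],rate=.12)
xy=[.4691,.1522];p=-1.831+np.pi
m.move_to(xy+[.17],down(p));print(m.get_width(),m.get_contact_force())
print(lower(m,xy,p,.126,.0965,step=.003)[0],m.get_time(),m.get_width(),m.get_position())
```

```text
[ 0.49156104 -0.22110931  0.04838766]
0.0629319353700087 25.95032167620957 [-0.33953421  0.67333973  5.77028291]
0.06324291379331361 [ 0.12477818  0.46963159 -0.79676234] 23.2583
0.06314116482670583 [ 0.57390586 -0.15086169 -0.75988158]
z 123.0 act 122.89 [-0.1  0.3 -0.5] [ 0.024  0.046 -0.044]
z 120.0 act 119.85 [0.6 0.5 0.2] [ 0.042  0.019 -0.102]
z 117.0 act 116.89 [ 1.  -0.1  0.2] [ 0.04  -0.024 -0.015]
z 114.0 act 113.91 [ 1.5 -0.4 -0.7] [-0.012 -0.019  0.053]
z 111.0 act 110.89 [ 1.5 -0.8 -0.5] [0.02  0.028 0.026]
z 108.0 act 107.90 [-0.   0.5  0.8] [ 0.012  0.062 -0.012]
z 105.0 act 104.91 [ 1.1 -0.1  0.4] [0.011 0.002 0.006]
z 102.0 act 101.89 [ 1.3 -0.4  1.1] [-0.022  0.026 -0.006]
z 99.0 act 98.90 [ 0.6 -0.1 -0. ] [-0.043 -0.005 -0.01 ]
z 96.5 act 96.70 [1.4 0.3 3.6] [ 0.093  0.086 -0.037]
0.0965 30.1417 0.0631723902166178 [0.46944783 0.15229793 0.09669639]
```

Run:
```python
from rig import manip as m
from h import *
import pickle
xy=np.array([.4691,.1522]);p=-1.831+np.pi
e=np.array([np.cos(p),np.sin(p)]);n=np.array([-e[1],e[0]])
for dx,dy,dw in((0,0,0),(.7,0,0),(-.7,0,0),(0,.7,0),(0,-.7,0),(0,0,.012),(0,0,-.012),(0,0,0)):
    m.servo_line([*(xy+(dx*e+dy*n)*1e-3),.0962],down(p+dw),rate=.02);m.hold(.1)
    f=np.array(m.get_contact_force())
    print(dx,dy,dw,"z",round(m.get_position()[2]*1e3,2),"f",round(f[:2]@e,1),round(f[:2]@n,1),round(f[2],1))
m.servo_line([*xy,.0966],down(p),rate=.02);m.hold(.1)
m.command_gripper(.085);m.hold(.1)
m.servo_line([*xy,.20],rate=.1)
m.move_to([.30,-.35,.30],down(-1.786+np.pi))
m.set_joints([-1.3]+list(m.get_joint_positions()[1:]));m.hold(.3)
c=m.camera("top");s=m.camera("side")
f=lambda im,x,y,w,h:cv2.resize(im[y:y+h,x:x+w,::-1],(400,300),interpolation=cv2.INTER_CUBIC)
I,S=c["image"],s["image"]
cv2.imwrite("pics/p2.png",np.vstack([np.hstack([f(I,100,100,400,300),f(I,220,207,64,48)]),np.hstack([f(S,120,60,360,270),f(S,212,147,80,60)])]))
C,r=caps(c,[(237.6,230.2),(265.6,239.8)],.086,.030,thr=20);print(pose(C,rays(c,[(254,228)],.086)[0]))
print(m.get_time())
```

```text
0 0 0 z 96.63 f -0.5 0.4 6.8
0.7 0 0 z 96.64 f -3.2 -0.4 8.1
-0.7 0 0 z 96.67 f 0.4 0.4 6.0
0 0.7 0 z 96.66 f -0.7 -1.7 6.5
0 -0.7 0 z 96.65 f 1.5 3.6 9.4
0 0 0.012 z 96.67 f 0.9 2.2 8.2
0 0 -0.012 z 96.65 f -0.5 0.6 7.4
0 0 0 z 96.68 f -0.7 0.6 7.7
(array([0.46987584, 0.15253008]), np.float64(-1.846765427530881), np.float64(0.09521240565858455))
38.05
```

View pics/p2.png

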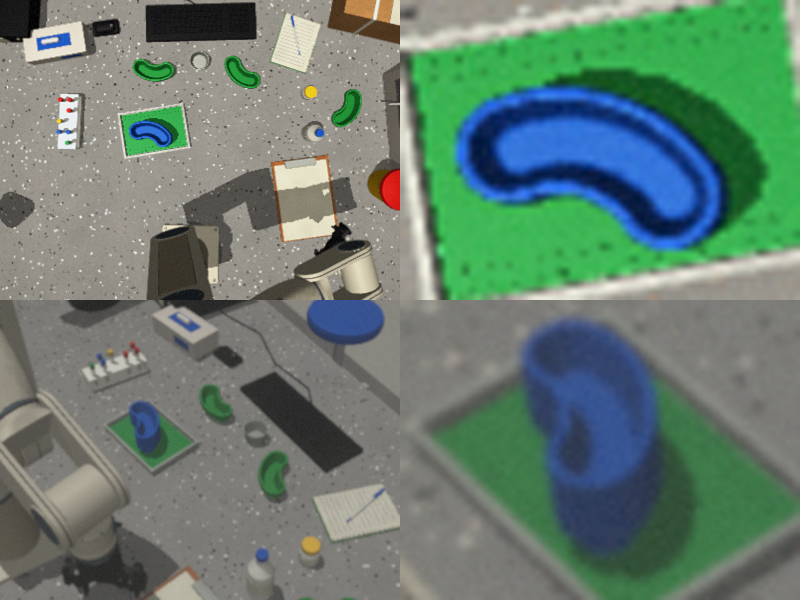

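The stack of four is flush and level in both views, at top pixel (252,233). The second dish seated 13.7 mm above the first, as nested dishes should. The other objects have not moved, and the arm is clear.

```bash
python3 -c "
from rig import manip as m
print(m.sign_off())"
```

```text
the job is handed in; nothing more can be done
None
```

I nested dish_b and then dish_a on the tray stack. Both look level, aligned and fully home in the camera views and by contact height; the other things were left alone, and I handed the job in at about 38 s on the robot clock.

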